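Demould a beeswax test block

TASK

The beeswax block in the bench mould has set. Push the mould's orange clamp lever round until it clicks over into its open notch and the sprung lid rises, without forcing it, then lift the block out of the cavity and lay it flat in the steel tray. Do not drop the block, leave the lever and the lid open, and leave the other things on the bench where they are.

Things in the scene. Friction and masses are not known exactly. Their poses are not given: they have to be found in the camera images.
- mould: aluminium bench mould fixed to the table. Origin: under its middle, at table height; x points to its back, y left, z up. Steel foot plate x -90..90, y -120..60 mm, 10 mm thick. Aluminium block x -55..65, y -50..50 mm, its top (parting face) at z 40 mm. Under the clamp a lid 22 mm thick covers it, hinged at x 72, z 44 mm. A spring plunger at the right front makes the clamp's detent
- cavity (a point): centre of the mouth of the mould's cavity, on the parting face (mould x 10, y 0, z 40 mm). The cavity is 77 x 41 mm and 14 mm deep, its long side along the mould's x
- clamp_axle (a point): on the clamp's vertical axle, 90 mm above the table, over the mould's right front corner (mould x -68, y -62 mm). A black hub of 32 mm diameter, top at z 101 mm, turns on it with the lever and with a steel bar, 16 mm wide and reaching 72 mm from the axle, z 53 to 61 mm, that lies over the lid's front tongue while clamped
- clamp: orange clamp lever, a round bar 15 mm thick (20 mm near the hub) that leaves the hub at z 85 mm and ends in a 23 mm ball 86 mm from the axle at z 92 mm. Origin: on the axle at table height; the lever points along its own -x. Clamped it points to the mould's front (-x); open, to the mould's right (-y), having turned counter-clockwise seen from above
- lever_grip (a point): point on the lever's centre line 70 mm from the axle, 90 mm above the table: where to push, sideways, at right angles to the lever
- clamp_turn (a joint): angle of the clamp and lever in rad, growing counter-clockwise seen from above: 0 clamped, in its notch. Let go before about 0.7 it springs back to 0; past the crest at about 0.8 it snaps on by itself to the open notch at about 1.57 and stays there. Stop at 1.75. Pushing 70 mm from the axle takes up to about 7 N; more than 40 N is forcing it
- lid (a joint): angle of the lid in rad: 0 closed. Once the clamp bar clears the tongue (clamp past about 0.9) a spring swings the lid up and back to its stop at 1.85 in about a second and holds it there, unless something is in its way. Open, it stands up to 200 mm above the table behind the cavity, leaning away from the robot
- lid_front (a point): middle of the front edge of the lid's tongue, 158 mm from the hinge
- wax_block: honey-coloured beeswax block 74 x 38 x 28 mm with rounded edges, about 0.08 kg, lying in the cavity with 1.5 mm to spare on each side; it stands 14 mm above the parting face and is hidden under the closed lid. Origin: centre of its underside (26 mm above the table at the start); its x along the long side. Grip it across its 38 mm width, by the upper half
- tray: shallow stainless tray 170 x 130 x 16 mm outside with 3 mm walls and floor, about 0.45 kg, loose on the table to the left of the mould. Origin: centre of its underside; x along the long side
- honey_jar: open honey jar, 69 mm across, 88 mm tall, left of the tray; origin at the centre of its underside. Not to be moved
- spatula: spatula with a black handle, 186 mm long, lying in front of the mould, near the table's front edge; origin at its middle, underside. Not to be moved
- pocket_refractometer: white and blue pocket refractometer 54 x 112 x 32 mm, behind the tray; origin at the centre of its underside. Not to be moved

How it is judged:
On the way, in this order (a step that is already met when the one before it is completed fails the run):
1. the clamp lever has clicked over and rests in its open notch (value of joint clamp_turn above 1.4 rad), for 0.2 s.
2. the lid is open and the wax block has been lifted clear of the mould (value of joint lid above 1.4 rad and height (world z) of wax_block above 0.055 m), for 0.1 s.
At the end, for the whole second after the job is handed in: The clamp lever rests in its open notch (beyond 1.4 rad), the lid stands open (beyond 1.4 rad), and the wax block lies still and flat (within 0.1 rad, face up as cast) on the floor of the level tray, wholly inside its walls (value of joint each of clamp_turn, lid above 1.4 rad and x of wax_block in the frame of tray between -0.075 and 0.075 m and y of wax_block in the frame of tray between -0.055 and 0.055 m and z of wax_block in the frame of tray below 0.008 m and angle between wax_block's own z axis and vertical below 0.1 rad and linear speed of wax_block below 0.02 m/s and angle between tray's own z axis and vertical below 0.05 rad); the robot touches nothing.
It fails at once if the clamp lever is forced: pushed with more than 40 N (contact force between any of the fingers, the arm and clamp above 40 N).
It fails at once if the wax block is dropped: it falls faster than 0.75 m/s (about 3 cm of free fall) out of the fingers (linear speed of wax_block above 0.75 m/s and contact force between the fingers and wax_block below 0.05 N).
It fails at once if the tray is pushed more than 5 cm (distance of tray from where it was at the start of the episode above 0.05 m).
It fails at once if the honey jar, the spatula or the pocket refractometer is moved more than 3 cm (distance of any of honey_jar, spatula, pocket_refractometer from where it was at the start of the episode above 0.03 m).
It also fails if it takes over 51 s, if anything falls off the work surface, if the arm or the gripper's body presses on something with over 40 N, if the wrist force passes 120 N, or if a joint passes its speed limit or range.

ROBOT

A 6-joint arm with a two-finger parallel gripper is mounted at the origin on a cart in front of the work surface, level with it; the furniture and walls round the work are solid. World frame = base frame: x ahead of the robot, y to its left, z up, the work surface at z = 0. Lengths are in m, angles in rad, forces in N, time in s.
With the tool pointing down it reaches from about 0.35 to 0.8 m from the base axis. Payload 7.3 kg.
Tool frame: the origin (TCP) lies on the front face of the gripper's body, between the roots of the fingers; the fingertips stand 73 mm ahead of it and the grasp point (between the pads) lies 54 mm ahead of it; z points along the fingers, y is the line along which they close (so a half turn about z gives the same grasp; the last joint's range is limited). The gripper opens to 85 mm and grips with 20 to 120 N. Pads are 22 mm wide; open, the fingers measure 114 mm over their backs; the gripper's body (76 mm by 85 mm) begins 54 mm behind the grasp point. The pads swing forward as they close: fully open they stand 13 mm farther back than shut.
Start: joints at [-1.315, 0.342, 1.524, -0, 1.275, -0.146], TCP at [0.205, -0.483, 0.304] pointing down, gripper open.
Joint ranges: [-2.53, 2.53], [-0.77, 2.02], [0.04, 2.7], [-1, 4.14], [0.28, 2.66], [-3.11, 3.11]. Speed limits (rad/s): [2.57, 2.57, 3.14, 3.14, 3.14, 3.14].

INTERFACE

Orientations are given as a 3x3 rotation matrix whose columns are the frame's x, y, z axes.
In Python, from rig import robot, vision, finder gives the robot as it stands. Calls block until the motion is done:
- robot.reach(position, orientation): joint-space move of the TCP to a pose.
- robot.movel(position, orientation=None, rate=0.15): straight line of the TCP; orientation=None keeps the orientation; rate is the mean speed in m/s.
- robot.movej(angles): joint-space move.
- robot.let_go() and robot.grasp(grasp_force=None): open the fingers fully, or close them until they stop; grasp_force is the grip in N (None keeps the last).
- robot.wait(seconds).
- robot.ik(position, orientation): joint angles nearest the present ones, or None.
- vision.grab_frame(name): name is "side" or "top"; returns the picture (400x640x3 uint8, red, green, blue); there is no depth.
- vision.camera_params(name): a dict with "fx", "fy", "cx", "cy" (pixels), "extrinsics" (4x4, takes a point from world to camera coordinates). Camera axes: x right, y down, z forward; pixel columns grow to the right and rows downward; lengths in m; the calibration is good to about 2 mm. A picture is of the moment at which its call begins. camera_params takes no time and is no camera call.
A pose or a line that the arm cannot do raises robot.MotionError and nothing moves.
- robot.close_job(): hands the job in; it is judged then, once.
Trained networks look in the newest picture that a camera, given by its name, has taken for a name from the list of things; names that differ only in an ending like _2 or _b are one class to them, and where a whole thing is asked for, a point or a joint stands for the part that bears it (a point fixed in the world has none). Each returns a list of dicts, best first, with "score" (0 to 1); they miss things now and then, are a little off and sometimes report something else, mostly with a low value. They report only what shows in the picture. A call takes as long as a camera call.
- finder.cut_out(camera, query): "region" (400x640 bool, what is visible of it) and "position" ([column, row] in pixels, amid what is visible of it).
Readings, each from a call of its own:
- robot.get_t(): time.
- robot.get_q(): joint angles.
- robot.get_dq(): joint speeds.
- robot.get_joint_efforts(): joint torques, N m.
- robot.get_ee_pos(): TCP position.
- robot.get_tcp_rot(): TCP orientation.
- robot.get_wrist_force(): force on the tool from outside, world axes, zero at the start.
- robot.get_moment(): the same for the moment, N m.
- robot.get_width(): finger opening in m.
- robot.get_gripper_force(): force on a finger pad.
Only numpy, scipy, OpenCV 4.12 (cv2) and the standard library are available. Lean on these libraries where they do the work, as an engineer would, in place of code of your own. Each camera call takes 0.05 s, during which the arm holds its last target. There are 200 camera calls.

## Working session

There is one attempt and no reset: what is moved stays moved. The work goes in short steps, each a Python script; the robot and the scene stay as the last script left them, time stands still between calls to the robot, and variables do not carry over. Pictures are saved under pics/ and viewed, at most 10 in all, crops included, and the job is handed in when it is done.

```bash
mkdir -p pics; ls; cat > h.py <<'E'
import numpy as np, cv2
from rig import robot, vision, finder
def save(n,f):
    im=vision.grab_frame(n); cv2.imwrite('pics/'+f,im[:,:,::-1].copy()); return im
def ray(n,px):
    c=vision.camera_params(n); E=np.array(c['extrinsics']); R=E[:3,:3]; o=-R.T@E[:3,3]
    return o, R.T@np.array([(px[0]-c['cx'])/c['fx'],(px[1]-c['cy'])/c['fy'],1])
def onz(n,px,z):
    o,d=ray(n,px); return o+d*(z-o[2])/d[2]
def proj(n,P):
    c=vision.camera_params(n); E=np.array(c['extrinsics']); P=np.atleast_2d(P)@E[:3,:3].T+E[:3,3]
    return np.c_[c['fx']*P[:,0]/P[:,2]+c['cx'],c['fy']*P[:,1]/P[:,2]+c['cy']]
def down(a): # tool y axis at angle a, pointing down
    y=np.array([np.cos(a),np.sin(a),0]); z=np.array([0,0,-1.]); return np.c_[np.cross(y,z),y,z]
E
python3 - <<'E'
from h import *
save('top','top0.png'); save('side','side0.png')
for n in ('top','side'):
    o,d=ray(n,(320,200)); print(n,o,d)
    for q in ('mould','clamp','clamp_axle','tray','honey_jar','lid_front','lever_grip','spatula','pocket_refractometer'):
        r=finder.cut_out(n,q)
        for k in r[:2]: print(q,round(k['score'],2),np.round(k['position'],1),k['region'].sum(), cv2.minAreaRect(np.argwhere(k['region'])[:,::-1].astype(np.float32)))
print(robot.get_tcp_rot())
E
```

```text
pics
rig.py
top [0.35139893 0.15931317 1.32517993] [ 0.14831181  0.02302367 -0.98871548]
mould 0.55 [385.2 176. ] 3311 ((391.36529541015625, 184.476318359375), (77.75159454345703, 63.39619445800781), 73.41265869140625)
clamp 0.92 [407.8 196.5] 356 ((406.140869140625, 197.05157470703125), (41.27518081665039, 25.07026481628418), 35.36246109008789)
clamp 0.65 [380.  177.7] 1488 ((379.055419921875, 176.3961944580078), (53.28257369995117, 33.816341400146484), 73.0724868774414)
clamp_axle 0.83 [386.1 179.8] 3296 ((391.9227294921875, 184.48143005371094), (78.99067687988281, 63.999351501464844), 72.55281066894531)
clamp_axle 0.41 [294.  225.2] 2309 ((293.37261962890625, 224.4527130126953), (54.84959411621094, 43.124916076660156), 78.36637115478516)
tray 0.75 [292.7 226.2] 2357 ((293.7040100097656, 224.54058837890625), (55.38854217529297, 43.548500061035156), 77.6192398071289)
honey_jar 0.7 [229.2 181.3] 519 ((228.99998474121094, 180.5), (28.28971290588379, 21.91065788269043), 33.6900634765625)
lid_front 0.96 [377.7 173.8] 1492 ((378.6743469238281, 176.24771118164062), (52.77622985839844, 33.
[... 1452 characters left out ...]
9350586)
lever_grip 0.83 [316.8 148.8] 309 ((321.0, 148.50001525878906), (21.92030906677246, 33.23401641845703), 45.0)
spatula 0.56 [368.9 166.6] 86 ((367.9117736816406, 165.14707946777344), (24.981168746948242, 3.6380343437194824), 75.96376037597656)
pocket_refractometer 0.59 [260.5 232.2] 727 ((261.17425537109375, 232.87667846679688), (19.675655364990234, 40.076202392578125), 68.74949645996094)
pocket_refractometer 0.28 [315.4 150.8] 265 ((321.8157043457031, 149.05650329589844), (20.724136352539062, 33.31034469604492), 46.397178649902344)
[[ 9.20351240e-01  3.91092816e-01  5.62358463e-05]
 [ 3.91092820e-01 -9.20351235e-01 -1.01939346e-04]
 [ 1.18889847e-05  1.15813439e-04 -9.99999993e-01]]
```

```bash
python3 - <<'E'
import cv2
a=cv2.imread('pics/top0.png')[130:280,210:460]
cv2.imwrite('pics/topc.png',cv2.resize(a,None,fx=3.2,fy=3.2,interpolation=cv2.INTER_CUBIC))
a=cv2.imread('pics/side0.png')[120:310,230:420]
cv2.imwrite('pics/sidec.png',cv2.resize(a,None,fx=3,fy=3,interpolation=cv2.INTER_CUBIC))
E
```

```text
(no output)
```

View pics/topc.png

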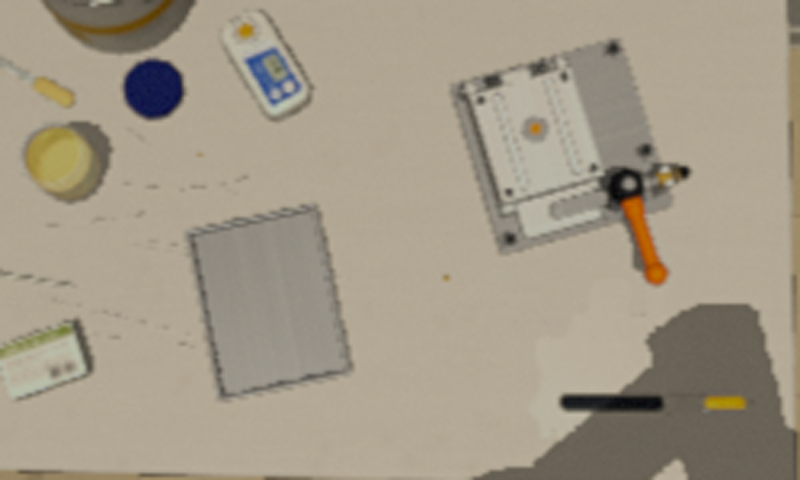

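View pics/sidec.png

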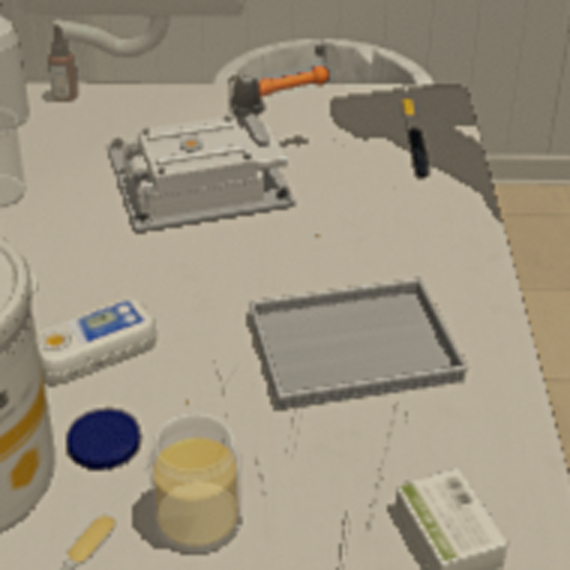

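The top crop shows the mould at upper right: plate corners at about (402,143), (351,157) and (367,208), hub at (406,187), lever ball at (415,215). The tray is centre-left around (294,225). The side view agrees, with the lever clamped and the lid shut.

```bash
cat > fit.py <<'E'
from h import *
from scipy.optimize import least_squares
def c(u,v): return (u/3.2+210-.35,v/3.2+130-.35)
def s(u,v): return (u/3+230-.33,v/3+120-.33)
M=[('top',(90,-120,10),c(617,40)),('top',(90,60,10),c(451,87)),('top',(-90,60,10),c(502,253)),
('top',(-68,-62,101),c(628,184)),('top',(-154,-62,92),c(655,273)),
('side',(-90,60,10),s(292,202)),('side',(90,60,10),s(137,226)),('side',(-154,-62,92),s(321,75))]
T=[('top',(85,65,16),c(317,206)),('top',(85,-65,16),None),('top',(-85,-65,16),c(351,371)),('top',(-85,65,16),c(221,397))]
T=[('top',(85,65,16),c(188,232)),('top',(85,-65,16),c(317,206)),('top',(-85,-65,16),c(351,371)),('top',(-85,65,16),c(221,397)),
('side',(85,65,16),s(274,395)),('side',(85,-65,16),s(250,303)),('side',(-85,-65,16),s(417,283)),('side',(-85,65,16),s(463,369))]
def tf(p,P):
    P=np.array(P)/1000; a=p[2]; R=np.array([[np.cos(a),-np.sin(a),0],[np.sin(a),np.cos(a),0],[0,0,1]])
    return R@P+[p[0],p[1],0]
def fit(L,p0):
    f=lambda p: np.concatenate([proj(n,tf(p,P))[0]-px for n,P,px in L])
    r=least_squares(f,p0,loss='soft_l1'); print(np.round(r.x,4)); print(np.round(f(r.x).reshape(-1,2),1).tolist()); return r.x
if __name__=='__main__':
    m=fit(M,(.55,-.1,.2)); t=fit(T,(.4,.2,.2))
    for P in [(10,0,40),(-68,-62,90),(-138,-62,90)]: print(tf(m,P))
    print(onz('top',c(655,403),.01), onz('top',(229,180),.08),onz('top',(293,150),.03))
    np.savez('fit.npz',m=m,t=t)
E
python3 fit.py
```

```text
[0.6253 0.013  0.3038]
[[0.9, -1.0], [-0.7, -0.5], [-0.4, 0.8], [0.3, 0.1], [0.2, 0.4], [1.9, -0.4], [-0.7, 0.7], [-0.3, 0.2]]
[0.4719 0.2704 0.2223]
[[0.2, -1.0], [0.1, -0.9], [-0.0, 0.3], [-0.4, 0.4], [0.6, 0.5], [-0.7, -0.2], [0.5, -1.0], [0.3, 0.1]]
[0.63481018 0.01594955 0.04      ]
[ 0.57892764 -0.06654373  0.09      ]
[ 0.51213277 -0.0874828   0.09      ]
[ 0.38061157 -0.10768542  0.01      ] [0.59340812 0.46638446 0.08      ] [0.70481016 0.27958741 0.03      ]
```

```bash
cat > push.py <<'E'
from h import *; from fit import tf
m=np.load('fit.npz')['m']; ax=tf(m,(-68,-62,0))[:2]
def pose(th,z,gap=0,r=.060):
    a=m[2]+np.pi+th; u=np.array([np.cos(a),np.sin(a)]); t=np.array([-u[1],u[0]])
    p=ax+r*u-(.022+gap)*t; return [*p,z], down(a+np.pi/2)
robot.grasp(20); print('w',robot.get_width(),robot.get_t())
robot.reach(*pose(0,.25,.015)); p,R=pose(0,.15,.015); robot.movel(p,R,rate=.15)
print(robot.get_t(),robot.get_wrist_force())
for th in np.arange(0,1.16,.165):
    robot.movel(*pose(th,.15),rate=.06); print(round(th,2),np.round(robot.get_wrist_force(),1),round(robot.get_t(),2))
save('top','push.png')
E
python3 push.py; python3 -c "
import cv2;a=cv2.imread('pics/push.png')[110:260,300:480];cv2.imwrite('pics/pushc.png',cv2.resize(a,None,fx=3.3,fy=3.3,interpolation=2))"
```

```text
w 4.340372106747656e-05 1.7667
4.5083 [0.27924598 0.00737407 0.20317006]
0.0 [-0.7  0.3 -0.1] 4.91
0.16 [-1.6  4.8  2.3] 5.23
0.33 [-2.6  2.8  2.6] 5.56
0.5 [-4.1  1.3  1.8] 5.88
0.66 [-2.7 -0.5 -1.2] 6.21
0.82 [-0.7  0.4  0.8] 6.53
0.99 [-0.7  0.2  0. ] 6.86
1.16 [-0.7 -0.4  0.1] 7.18
```

View pics/pushc.png

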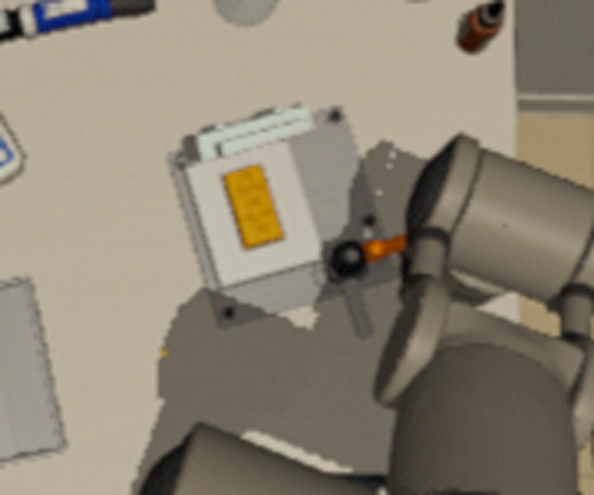

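The lever now points to the mould's right (open) and the lid stands up at the back. The wax block shows at crop (254,206), about pixel (377,172). I'll measure it next.

```bash
cat > meas.py <<'E'
from h import *; from fit import tf
m=np.load('fit.npz')['m']
p=robot.get_ee_pos(); robot.movel([p[0],p[1],.27],rate=.3)
im=vision.grab_frame('top'); vision.grab_frame('side')
r=finder.cut_out('top','wax_block')[:2]
for k in r:
    rc=cv2.minAreaRect(np.argwhere(k['region'])[:,::-1].astype(np.float32)); b=cv2.boxPoints(rc)
    w=np.array([onz('top',q,.052)[:2] for q in b]); print(k['score'],k['position'],rc,onz('top',rc[0],.053), w.round(4).tolist())
    e=[w[1]-w[0],w[2]-w[1]]; print([(np.hypot(*v),np.arctan2(v[1],v[0])) for v in e])
for k in finder.cut_out('side','wax_block')[:1]:
    print('side',k['score'],k['position'],onz('side',k['position'],.050))
print('pred',tf(m,(10,0,54)),m[2],proj('top',tf(m,(10,0,54))),robot.get_t())
h=cv2.cvtColor(im,cv2.COLOR_RGB2HSV); g=((h[...,0]>14)&(h[...,0]<30)&(h[...,1]>150)).astype(np.uint8); g[:,:355]=0;g[:,398:]=0;g[:145]=0;g[200:]=0
rc=cv2.minAreaRect(np.argwhere(g)[:,::-1].astype(np.float32)); w=np.array([onz('top',q,.053)[:2] for q in cv2.boxPoints(rc)])
e=[w[1]-w[0],w[2]-w[1]]; print('hsv',g.sum(),rc,w.mean(0),[(np.hypot(*v),np.arctan2(v[1],v[0])) for v in e])
E
python3 meas.py
```

```text
0.86 [379.1, 172.2] ((376.8999938964844, 172.1999969482422), (24.981992721557617, 13.597793579101562), 71.56504821777344) [0.63321612 0.01495935 0.053     ] [[0.6636, 0.0473], [0.6781, 0.0074], [0.6035, -0.0174], [0.5892, 0.0223]]
[(np.float64(0.04253567586077216), np.float64(-1.2214018661703687)), (np.float64(0.07856385230758782), np.float64(-2.8211893016411285))]
side 0.68 [294.8, 170.2] [0.63426153 0.00780579 0.05      ]
pred [0.63481018 0.01594955 0.054     ] 0.30378035412041865 [[376.61981013 171.61953463]] 7.9833
hsv 275 ((376.1838073730469, 172.09730529785156), (23.085742950439453, 11.910478591918945), 72.89727020263672) [0.63363116 0.0172096 ] [(np.float64(0.03719517243488389), np.float64(-1.2450091324068293)), (np.float64(0.07258896262110864), np.float64(-2.8437188970488454))]
```

```bash
cat > pick.py <<'E'
from h import *
m=np.load('fit.npz')['m']; R=down(m[2]-np.pi/2); c=[.6342,.016]
robot.let_go(); robot.reach([*c,.27],R)
robot.movel([*c,.16],rate=.15); robot.movel([*c,.116],rate=.05)
print('down',robot.get_wrist_force(),robot.get_ee_pos())
robot.grasp(25); print('grip',robot.get_width(),robot.get_gripper_force(),robot.get_wrist_force())
robot.movel([*c,.150],rate=.04); print('lift',robot.get_width(),robot.get_gripper_force(),robot.get_wrist_force(),robot.get_t())
save('side','lift.png')
E
python3 pick.py; python3 -c "
import cv2;a=cv2.imread('pics/lift.png')[70:220,230:400];cv2.imwrite('pics/liftc.png',cv2.resize(a,None,fx=3.5,fy=3.5,interpolation=2))"
```

```text
down [ 0.0335603  -0.37407805 -0.5407741 ] [0.63443761 0.01598413 0.11635979]
grip 0.037195762599850045 25.62020033597946 [-0.25040161 -0.90282016  2.25979395]
lift 0.03727237716756042 25.878275334835052 [-0.21553765  0.01207178 -0.37820437] 13.4583
```

View pics/liftc.png

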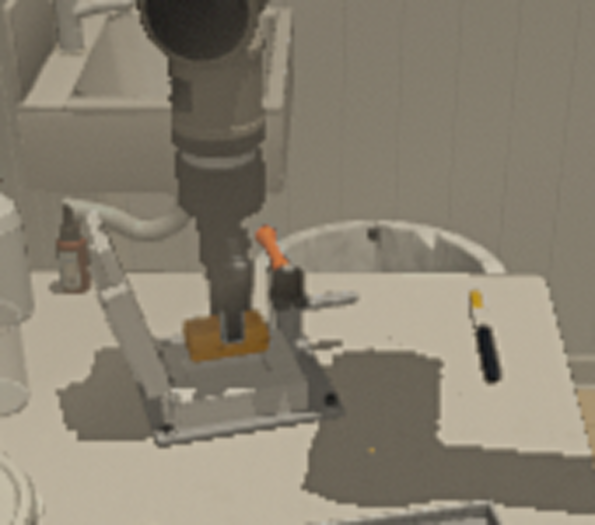

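The block is held level in the fingers at crop (228,335), clear of the mould. The lid and lever stay open. Next I place it.

```bash
cat > place.py <<'E'
from h import *
m,t=[np.load('fit.npz')[k] for k in 'mt']; R=down(t[2]-np.pi/2); c=t[:2]
robot.movel([.6342,.016,.24],rate=.15); robot.wait(.2)
robot.movel([*c,.24],R,rate=.2); robot.movel([*c,.115],rate=.12)
for z in (.100,.097,.095,.094,.093,.092,.091):
    robot.movel([*c,z],rate=.03); f=robot.get_wrist_force(); print(z,np.round(f,2))
    if f[2]>2.5: break
robot.let_go(); robot.movel([*c,.2],rate=.1); robot.reach([.35,-.1,.3],R); robot.wait(.3)
save('top','end.png'); save('side','end2.png'); print(robot.get_t(),robot.get_wrist_force())
E
python3 place.py; python3 -c "
import cv2,numpy as np;a=cv2.imread('pics/end.png')[120:280,240:440];b=cv2.imread('pics/end2.png')[110:270,240:440]
cv2.imwrite('pics/endc.png',cv2.resize(np.hstack([a,b]),None,fx=2,fy=2,interpolation=2))"
```

```text
0.1 [-0.1  -0.12 -1.65]
0.097 [-0.15 -0.08 -0.52]
0.095 [-0.18 -0.1  -0.66]
0.094 [-0.21  0.45 -0.55]
0.093 [-0.27  0.17  4.35]
22.6 [-0.35079876 -0.40785544  0.62414401]
```

View pics/endc.png

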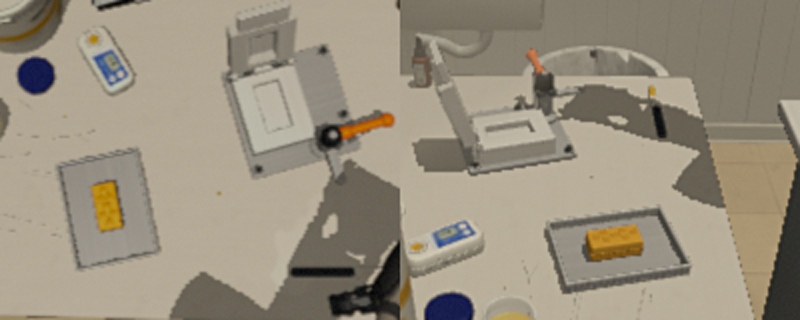

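The block lies flat mid-tray at (107,205) in the left panel. The lever is open (ball at (390,121)), the lid is up and the cavity is empty. I'm handing in.

```bash
python3 -c "
from rig import robot
print(robot.close_job())"
```

```text
the job is handed in; nothing more can be done
None
```

I handed the job in at about 23 s of robot time: the final pictures show the lever in its open notch, the lid standing open and the wax block lying flat in the middle of the tray; the system did not return a verdict.

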